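# Fit the label holder behind the sampler tray's lip and hold it home

### The arm

A 6-joint arm with a two-finger parallel gripper is mounted at the origin on the work surface. World frame = base frame: x ahead of the robot, y to its left, z up, the work surface at z = 0. Lengths are in m, angles in rad, forces in N, time in s.
With the tool pointing down it reaches from about 0.3 to 0.75 m from the base axis. Payload 8.5 kg.
Tool frame: the origin (TCP) lies midway between the tips of the shut fingers; the grasp point (between the pads) lies 19 mm behind it; x points along the fingers, y is the direction in which the jaws open and shut, and the axes are right-handed (so a half turn about x gives the same grasp; the last joint's range is limited). The gripper opens to 85 mm and grips with 20 to 120 N. Pads are 22 mm wide; open, the fingers measure 114 mm over their backs; the gripper's body (76 mm by 85 mm) begins 54 mm behind the grasp point. The pads swing forward as they close: fully open they stand 13 mm farther back than shut.
Start: joints at [-1.373, 0.381, 1.297, -0, 1.464, -0.215], TCP at [0.221, -0.504, 0.231] pointing down, gripper open.
Joint ranges: [-3.11, 3.11], [-0.89, 2.33], [0.22, 2.48], [-1.42, 4.56], [0.17, 2.85], [-2.88, 2.88]. Speed limits (rad/s): [2.39, 2.39, 3.14, 3.14, 3.14, 3.14].

### API

Orientations are given as a rotation vector (axis times angle).
In Python, from station import * gives the robot as it stands. The module is installed in compiled form; this text tells all that it offers.
- The arm moves only by the tool play_rows, never from a script. Its arguments are lists of equal length, an entry for each row: "xyz": the shift along the world's x, y, z in mm, a list of three; "turn": the turn about the world's z in degrees. A call has 1 to 20 rows; each row shifts and turns the pose as measured when the row begins; what a row does not reach is not made up. A row lasts 1/10 s, in which the tool goes at most 50 mm and 8.59 degrees, less where a joint would pass 70% of its speed; a pose out of reach is approached as far as the arm can. A call is refused whole if a number of a shift passes 50 or a number of a turn 8.59, either way. A call with a gripper value outside its range is refused whole. "jaw" is the opening in per cent of the stroke, from 0 (shut) to 100 (fully open), set as the call begins (left out, the last holds). The fingers move at their own pace and stop on an object; "newtons" is the grip in N (left out, the last holds). Time passes only in rows, so rows that do not move let the fingers close. It gives the time, the measured TCP pose, the force and the opening at its end, in the units of the state.
- observe(): the state, without advancing time (a new reading comes with each control period).
- camera(name): name is "scene" or "top" or "wrist"; returns the picture (480x640x3 uint8, red, green, blue); there is no depth.
- calibration(name): a dict with "fx", "fy", "cx", "cy" (pixels), "cam_to_world" (4x4, takes a point from camera to world coordinates); the wrist camera has in their place "tool_from_camera" (4x4, takes a point from camera to tool coordinates, whose origin is the TCP and whose axes are the tool frame's). Camera axes: x right, y down, z forward; pixel columns grow to the right and rows downward; lengths in m; the calibration is good to about 2 mm. A picture is of the moment at which its call begins: read the wrist's pose just before it. calibration takes no time and is no camera call.
- hand_in(): hands the job in, once; it reports no verdict.
The state is a dict: "t": time; "q": joint angles; "joint_vel": joint speeds; "joint_efforts": joint torques, N m; "tcp_pos": TCP position; "eef_rot": TCP orientation; "contact_force": force on the tool from outside, world axes, zero at the start; "torque": the same for the moment, N m; "finger_gap": finger opening in m.
Only numpy, scipy, OpenCV 4.12 (cv2) and the standard library are available. Lean on these libraries where they do the work, as an engineer would, in place of code of your own. Each camera call takes 0.05 s, during which the arm holds its last target.

### The job

Fold the sampler tray's cover up by its pull tab until it stands upright, and leave it standing there. Then take the label holder out of its stand and push it, label side facing the tray's front, down into the channel behind the tray's front lip, against the spring, until it is fully home with its shoulder down on the lip. Finish while still holding it pressed home (do not let go: the spring would lift it), with the bottles and the tub left where they are.

Things in the scene. Friction and masses are not known exactly. Their poses are not given: they have to be found in the camera images.
- tray: White sampler tray fixed to the bench, 170 (x) x 220 (y) x 85 high, holding small vials. Origin: centre of its underside; x points from its front (lip side, towards the robot) to its back, y to its left, z up. It is covered by a hinged cover at the start.
- slot (a point): Mouth of the label channel, in the plane of the tray's top rim (85 above the bench), at the middle of the channel, 74 in front of the tray's origin; axes as the tray's. The channel runs along the tray's y just behind the 6 thick front lip: 10 wide (x), 84 long (y). 17 below the rim lies a steel spring catch, a bar that fills the channel; it slides straight down when pressed.
- catch (a joint): Downward travel of the spring catch in m: 0 at rest, 0.010 at its stop. It takes about 4 N to start it and 11 N at 0.008, which is where a fully seated holder brings it.
- cover (a joint): Angle of the tray's cover in rad: 0 closed flat over the tray (hides the channel), grows as its front edge is lifted, 1.57 upright, 2.1 stop. It starts between 0 and 0.4. A stiff hinge (about 0.35 N m of friction) keeps it at whatever angle it is left.
- cover_hinge (a point): Middle of the cover's hinge line, along the tray's y at the back top edge of the tray, 88 above the bench. The point turns with the cover: its x axis points from the tab to the hinge, z out of the cover's upper face. The grey cover is a plate 172 long, 220 wide, 6 thick, with its underside on the hinge line.
- cover_tab (a point): Grip point on the cover's pull tab, 207 from the hinge line along the cover and 3 above its underside. The tab is 24 wide (along the hinge axis), 8 thick and sticks 56 out from the middle of the cover's front edge; this point is 35 out from that edge. Axes as cover_hinge.
- holder: White label holder (60 g or so): a block head 16 (x) x 80 (y) x 40 (z) with a paper label on its front (-x) face, and below it a centred tongue 6 (x) x 72 (y) reaching 25 down, with rounded edges. Origin: centre of the head's underside (the shoulder). z up. It stands upright in its stand, head above. Fully home, the shoulder rests on the tray's rim and the tongue is in the channel.
- holder_front (a point): Centre of the holder's label face, 8 in front of and 20 above the holder's origin.
- stand: Grey slotted block fixed to the bench, 60 (x) x 100 (y) x 32 high, in which the holder stands with its shoulder on the block's top. Origin: centre of its underside.
- solvent: Bystander: clear bottle with a red cap, 72 diameter, 170 high. Origin: centre of its underside.
- amber: Bystander: brown bottle with a white cap, 56 diameter, 120 high. Origin: centre of its underside.
- tub: Bystander: white tub with a lid, 70 diameter, 75 high. Origin: centre of its underside.
Not all that is in view belongs to the job. There is more than one size of the holder; the one meant has the size given above.

How it is judged:
On the way:
1. the cover is folded up to upright (78 to 102 degrees) (value of joint cover between 1.36 and 1.78 rad), for 0.2 s.
At the end, for the whole second after the job is handed in: Cover within 12 degrees of upright; holder in the channel behind the lip, label to the front, shoulder within 2.5 mm of the rim, at rest; spring catch pressed down over 5.5 mm and pushing on it with over 4 N; fingers still holding or pressing it (all of step 1 and x of holder in the frame of slot between -0.004 and 0.004 m and y of holder in the frame of slot between -0.01 and 0.01 m and z of holder in the frame of slot between -0.004 and 0.0025 m and angle between the z axis of holder and the z axis of slot, either way round below 0.1 rad and angle between the y axis of holder and the y axis of slot, either way round below 0.1 rad and x of holder_front in the frame of slot below -0.001 m and value of joint catch above 0.0055 m and contact force between holder and catch above 4 N and contact force between the fingers and holder above 2 N and linear speed of holder below 0.02 m/s and contact force between holder and cover below 0.2 N); the arm keeps its last pose, push and grip.
It fails at once if the solvent bottle is knocked over or shifted by more than 3 cm (distance of solvent from where it was at the start of the episode above 0.03 m or angle between solvent's own z axis and vertical above 0.5 rad).
It fails at once if the amber bottle is knocked over or shifted by more than 3 cm (distance of amber from where it was at the start of the episode above 0.03 m or angle between amber's own z axis and vertical above 0.5 rad).
It fails at once if the white tub is knocked over or shifted by more than 3 cm (distance of tub from where it was at the start of the episode above 0.03 m or angle between tub's own z axis and vertical above 0.5 rad).
It also fails if it takes over 54 s, if anything falls off the work surface, if the arm or the gripper's body presses on something with over 40 N, if the wrist force passes 120 N, or if a joint passes its speed limit or range.

## Working session

There is one attempt and no reset: what is moved stays moved. The work goes in short steps, Python scripts to look and compute and a tool call to move; the robot and the scene stay as the last step left them, time stands still between calls to the robot, and variables do not carry over. Pictures are saved under pics/ and viewed, and the job is handed in when it is done.

Besides the shell and the picture viewer there is one more tool, called as a command line: name --pt "numbers of a row" for each row, then --argument value for the rest. play_rows: Moves the arm, as the interface text tells. Its arguments: {"type":"object","properties":{"xyz":{"type":"array"},"turn":{"type":"array"},"jaw":{"type":"number"},"newtons":{"type":"number"}},"required":["xyz","turn"]}

```bash
mkdir -p pics
python3 - <<'E'
from station import *
import cv2
print(observe())
for n in ["scene","top","wrist"]:
    c=calibration(n); print(n,c)
    im=camera(n); cv2.imwrite(f"pics/{n}0.png",im[:,:,::-1])
E
```

```text
{'t': 0.0, 'q': array([-1.37329289e+00,  3.81204520e-01,  1.29826766e+00, -1.67844171e-05,
        1.46359922e+00, -2.15275985e-01]), 'joint_vel': array([ 0.00028693,  0.00029749, -0.00063026,  0.00125381, -0.00107808,
       -0.00159269]), 'joint_efforts': array([-1.24967475e-03, -4.48467350e+01, -2.31277657e+01, -2.34151385e-04,
        4.82720396e-03, -8.63727990e-06]), 'tcp_pos': array([ 0.22058273, -0.50350538,  0.23070488]), 'eef_rot': array([ 1.9946353 ,  0.41912833, -1.99464252]), 'contact_force': array([ 0.69252922,  0.1692327 , -0.6980769 ]), 'torque': array([-0.02356283,  0.02342866, -0.03331662]), 'finger_gap': 0.08529019459678146}
scene {'fx': 526.931637381282, 'fy': 526.931637381282, 'cx': 325.9292659002925, 'cy': 238.61900531935825, 'cam_to_world': array([[-0.72356406,  0.46154612, -0.51325454,  1.05099577],
       [ 0.69023435,  0.47774525, -0.54344827,  0.62013366],
       [-0.00562152, -0.74748555, -0.66425428,  0.78243634],
       [ 0.        ,  0.        ,  0.        ,  1.        ]])}
top {'fx': 544.9000456843536, 'fy': 544.9000456843536, 'cx': 317.13037422111245, 'cy': 233.10336690486508, 'cam_to_world': array([[ 0.0824014 , -0.96772717,  0.23814729,  0.26674826],
       [-0.99658973, -0.08105625,  0.01545285,  0.03309882],
       [ 0.00434918, -0.23860848, -0.97110611,  1.28155195],
       [ 0.        ,  0.        ,  0.        ,  1.        ]])}
wrist {'fx': 347.7211785439397, 'fy': 347.7211785439397, 'cx': 318.8839397225568, 'cy': 235.99539339755324, 'tool_from_camera': array([[-3.77043066e-04, -2.63994220e-01,  9.64524188e-01,
        -1.42453657e-01],
       [ 9.99998547e-01,  1.50425063e-03,  8.02629938e-04,
        -8.58170690e-04],
       [-1.66277578e-03,  9.64523089e-01,  2.63993269e-01,
        -6.65164660e-02],
       [ 0.00000000e+00,  0.00000000e+00,  0.00000000e+00,
         1.00000000e+00]])}
```

View pics/scene0.png

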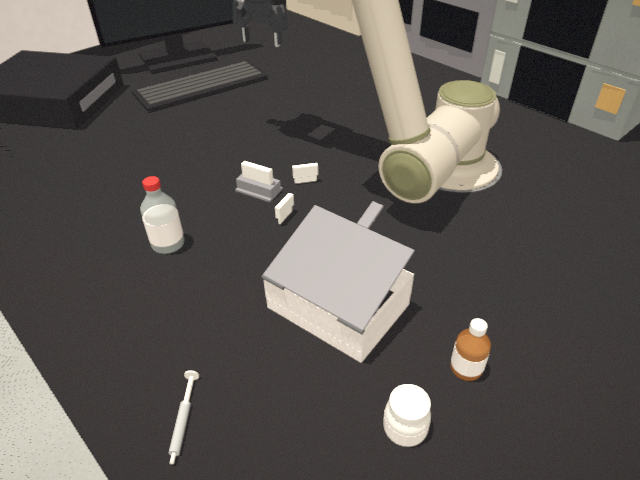

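View pics/top0.png

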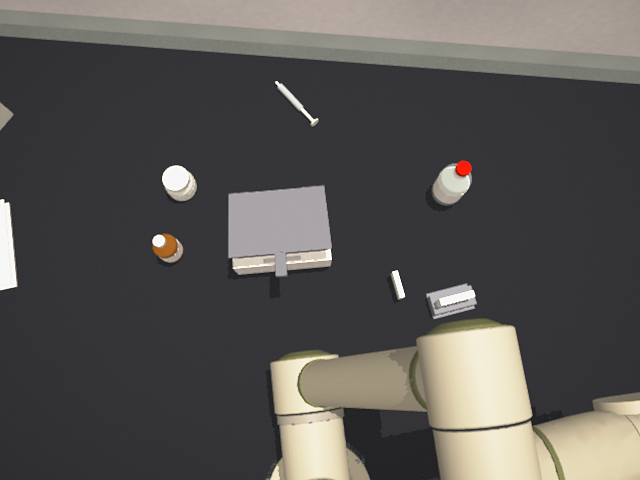

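View pics/wrist0.png

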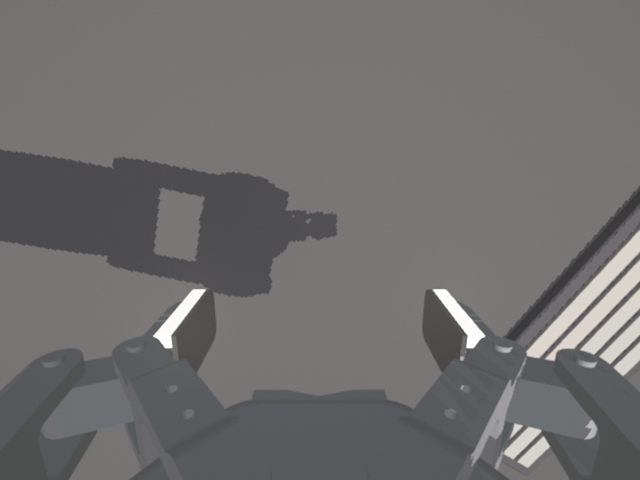

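Candidates for the holder: the one in the stand, at scene (257,174) / top (457,298); a loose white piece at scene (285,208) / top (398,285); and another at scene (305,173), hidden by the arm in the top view. By the description it's the one in the grey stand. I'll check it in a close crop and look at the tray as well.

Run:
```python
import cv2,numpy as np
s=cv2.imread('pics/scene0.png');t=cv2.imread('pics/top0.png')
a=cv2.resize(s[150:230,225:325],None,fx=4,fy=4,interpolation=2); b=cv2.resize(t[260:330,380:480],None,fx=4,fy=4,interpolation=2)
c=np.zeros((600,400,3),np.uint8);c[:320]=a;c[320:600]=b
cv2.imwrite('pics/c1.png',c)
cv2.imwrite('pics/c2.png',cv2.resize(t[175:285,215:345],None,fx=5,fy=5,interpolation=2))
cv2.imwrite('pics/c3.png',cv2.resize(s[195:355,255:420],None,fx=3.7,fy=3.7,interpolation=2))
```

```text
(no output)
```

View pics/c1.png

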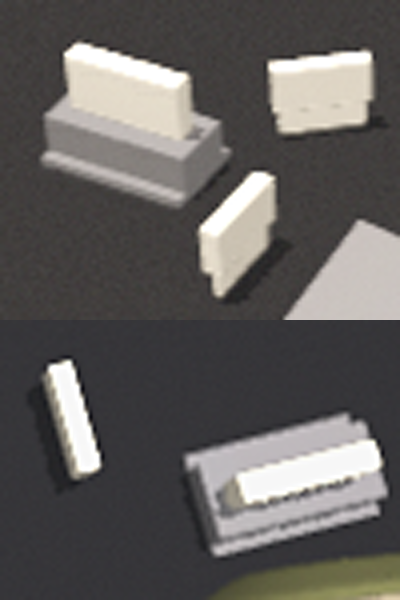

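View pics/c2.png

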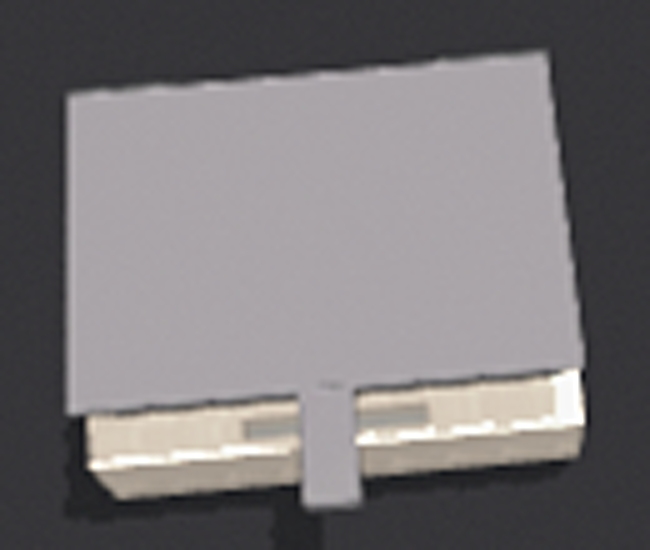

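View pics/c3.png

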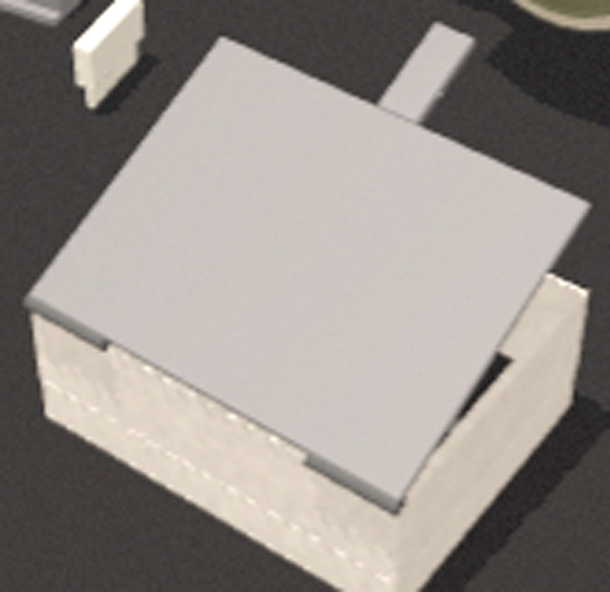

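```bash
cat > h.py <<'E'
from station import *
import numpy as np, cv2
from scipy.spatial.transform import Rotation as R
def ray(name,uv,st=None):
    c=calibration(name)
    if name=='wrist':
        T=np.eye(4);T[:3,:3]=R.from_rotvec(st['eef_rot']).as_matrix();T[:3,3]=st['tcp_pos'];M=T@c['tool_from_camera']
    else: M=c['cam_to_world']
    d=M[:3,:3]@np.array([(uv[0]-c['cx'])/c['fx'],(uv[1]-c['cy'])/c['fy'],1]);return M[:3,3],d/np.linalg.norm(d)
def plane(name,uv,z,st=None):
    o,d=ray(name,uv,st);return o+d*(z-o[2])/d[2]
def tri(r1,r2):
    (o1,d1),(o2,d2)=r1,r2
    s=np.linalg.lstsq(np.stack([d1,-d2],1),o2-o1,rcond=None)[0]
    a,b=o1+s[0]*d1,o2+s[1]*d2;return (a+b)/2,np.linalg.norm(a-b)
E
python3 - <<'E'
from h import *
np.set_printoptions(precision=4,suppress=True)
ct=lambda u,v:(u/5+215-.4,v/5+175-.4)
cs=lambda u,v:(u/3.7+255-.35,v/3.7+195-.35)
T=dict(BL=(67,95),BR=(547,52),FR=(582,367),FL=(68,412),tR=(361,503),tL=(303,507))
S=dict(BL=(398,500),BR=(25,298),FR=(222,38),FL=(590,207),tR=(438,23),tL=(474,40))
P={}
for k in T:
    P[k],e=tri(ray('top',ct(*T[k])),ray('scene',cs(*S[k])));print(k,P[k],round(e,4))
n=lambda a,b:np.linalg.norm(P[a]-P[b])
print('w',n('BL','BR'),n('FL','FR'),'l',n('BL','FL'),n('BR','FR'))
print('rimFR',plane('top',ct(580,428),.085),'rimFL',plane('top',ct(88,467),.085))
print('chan',plane('top',ct(243,430),.08),plane('top',ct(430,412),.08))
print('yaw',np.degrees(np.arctan2(*(P['BL']-P['BR'])[[0,1]])),np.degrees(np.arctan2(*(P['FL']-P['FR'])[[0,1]])))
# stand: top crop (4x, off 380,260, minus 320 rows), scene crop 4x off 225,150
c4=lambda u,v:(u/4+380-.4,(v-320)/4+260-.4)
s4=lambda u,v:(u/4+225-.4,v/4+150-.4)
for k,a in dict(hLf=(243,505),hLb=(232,478),hRb=(372,440),hRf=(383,470)).items(): print(k,plane('top',c4(*a),.072))
for k,a in dict(L=(67,45),Lb=(85,41),R=(185,80),).items(): print('sc',k,plane('scene',s4(*a),.072))
for k,a in dict(st1=(187,458),st2=(348,415)).items(): print(k,plane('top',c4(*a),.032))
for k,uv in dict(solv=(445,197),amber=(172,252),tub=(183,190)).items(): print(k,plane('top',uv,0.0))
for k,uv in dict(solv=(168,245),amber=(468,372),tub=(405,432)).items(): print(k,plane('scene',uv,0.0))
E
```

```text
BL [0.633  0.2624 0.0954] 0.0004
BR [0.6727 0.046  0.0925] 0.0011
FR [0.5132 0.0193 0.1537] 0.0005
FL [0.4757 0.2344 0.1527] 0.0018
tR [0.4438 0.1061 0.1745] 0.0018
tL [0.4407 0.129  0.1745] 0.0001
w 0.21993341769209543 0.21838638830727197 l 0.16972879463262527 0.17285451731143275
rimFR [0.5006 0.017  0.085 ] rimFL [0.4647 0.2338 0.085 ]
chan [0.4881 0.1675 0.08  ] [0.5032 0.0847 0.08  ]
yaw -10.395498316662106 -9.903019181890885
hLf [ 0.4208 -0.2334  0.072 ]
hLb [ 0.4352 -0.2268  0.072 ]
hRb [ 0.4629 -0.3041  0.072 ]
hRf [ 0.4467 -0.3105  0.072 ]
sc L [ 0.4533 -0.3109  0.072 ]
sc Lb [ 0.4428 -0.3068  0.072 ]
sc R [ 0.4256 -0.2315  0.072 ]
st1 [ 0.4502 -0.2093  0.032 ]
st2 [ 0.4828 -0.3012  0.032 ]
solv [ 0.6986 -0.253   0.    ]
amber [0.5055 0.3965 0.    ]
tub [0.6625 0.3923 0.    ]
solv [ 0.7122 -0.2472  0.    ]
amber [0.5097 0.4038 0.    ]
tub [0.6742 0.3998 0.    ]
```

Run:
```python
from h import *
np.set_printoptions(precision=4,suppress=True)
s=observe();M=R.from_rotvec(s['eef_rot']).as_matrix();print(M)
yw=np.degrees(np.arctan2(-M[0,1],M[1,1]));print('tool y yaw from world y',yw)
c=calibration('wrist')['tool_from_camera'];print('cam pos',s['tcp_pos']+M@c[:3,3],'fwd',M@c[:3,2])
```

```text
[[-0.0002  0.4012 -0.916 ]
 [ 0.0011 -0.916  -0.4012]
 [-1.     -0.0011 -0.0002]]
tool y yaw from world y -156.34689379806665
cam pos [ 0.2812 -0.4763  0.3733] fwd [-0.2417 -0.1056 -0.9646]
```

play_rows --pt "5 40 3" --pt "5 40 3" --pt "5 40 3" --pt "5 40 3" --pt "5 40 3" --pt "5 40 3" --pt "5 40 3" --pt "20 40 3" --pt "20 40 3" --pt "20 40 3" --pt "20 40 3" --pt "25 40 3" --pt "25 40 3" --pt "25 40 0" --pt "25 40 0" --pt "25 40 0" --turn '[-0.85,-0.85,-0.85,-0.85,-0.85,-0.85,-0.85,-0.85,-0.85,-0.85,-0.85,-0.85,-0.85,-0.85,-0.85,-0.85]' --jaw 100 --newtons 40

```text
t: 1.75
tcp_pos: [0.4608, 0.1617, 0.2686]
eef_rot: [2.146, 0.17, -2.137]
contact_force: [1.5, -1.5, -0.0]
finger_gap: 0.0852
```

Run:
```python
from h import *
np.set_printoptions(precision=4,suppress=True)
s=observe();M=R.from_rotvec(s['eef_rot']).as_matrix();print(s['tcp_pos'],s['q'],np.degrees(np.arctan2(M[0,1],-M[1,1])))
cv2.imwrite('pics/w1.png',camera('wrist')[:,:,::-1]);cv2.imwrite('pics/t1.png',camera('top')[:,:,::-1])
```

```text
[0.4608 0.1617 0.2686] [0.0929 0.2431 1.3919 0.0028 1.5025 1.5076] 8.936988699919299
```

View pics/w1.png

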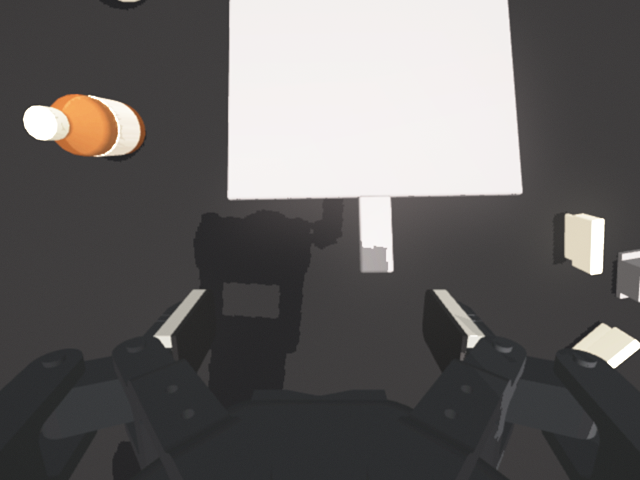

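View pics/t1.png

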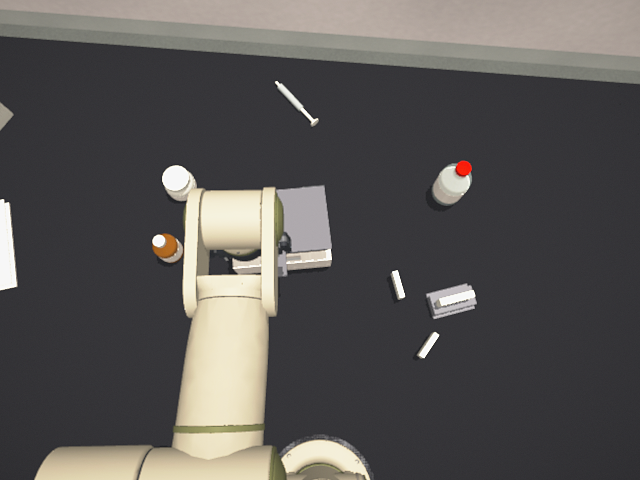

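Run:
```python
from h import *
np.set_printoptions(precision=4,suppress=True)
s=observe()
for u in [(361,272),(394,272),(360,197),(391,196)]: print(plane('wrist',u,.1745,s))
```

```text
[0.442  0.1302 0.1745]
[0.4459 0.1067 0.1745]
[0.4954 0.1414 0.1745]
[0.4995 0.1207 0.1745]
```

play_rows --pt "0 -14 0" --pt "0 -14 0" --pt "0 -12 0" --pt "0 0 0" --pt "0 0 0" --turn '[0.6,0.6,0,0,0]'

```text
t: 2.35
tcp_pos: [0.4606, 0.1222, 0.2663]
eef_rot: [2.126, 0.201, -2.127]
contact_force: [-0.6, -0.3, 0.4]
finger_gap: 0.0856
```

play_rows --pt "0 -1 -25" --pt "0 -1 -25" --pt "0 0 -25" --pt "0 0 -25" --pt "0 0 -16" --pt "0 0 -7" --pt "0 0 0" --pt "0 0 0" --turn '[0,0,0,0,0,0,0,0]'

```text
t: 3.15
tcp_pos: [0.4606, 0.1213, 0.1414]
eef_rot: [2.133, 0.199, -2.122]
contact_force: [-0.4, 0.6, -0.4]
finger_gap: 0.0854
```

play_rows --pt "0 0 0" --pt "0 0 0" --pt "0 0 0" --pt "0 0 0" --pt "0 0 0" --pt "0 0 0" --pt "0 0 0" --turn '[0,0,0,0,0,0,0]' --jaw 0 --newtons 30

```text
t: 3.85
tcp_pos: [0.462, 0.1199, 0.1439]
eef_rot: [2.138, 0.195, -2.116]
contact_force: [1.5, 1.3, -1.4]
finger_gap: 0.0231
```

Run:
```python
from h import *
np.set_printoptions(precision=4,suppress=True)
s=observe();print(s['finger_gap'],s['contact_force'],s['tcp_pos'])
cv2.imwrite('pics/w2.png',camera('wrist')[:,:,::-1])
xd=np.array([np.cos(np.radians(10.2)),np.sin(np.radians(10.2))])
prev=None
for a in range(20,92,4):
    t=np.radians(a);r=.207
    p=np.r_[-r*np.cos(t)*xd, r*np.sin(t)]
    if prev is not None: print(a,((p-prev)*1000).round(1), (p[2]+.088))
    prev=p
```

```text
0.023078032682460812 [ 1.54    1.2569 -1.4126] [0.462  0.1199 0.1439]
24 [ 5.3  1.  13.4] 0.17219448511669064
28 [ 6.2  1.1 13. ] 0.18518061349667939
32 [ 7.1  1.3 12.5] 0.19769328769627342
36 [ 8.   1.4 12. ] 0.20967154722454193
40 [ 8.8  1.6 11.4] 0.2210570352051136
44 [ 9.5  1.7 10.7] 0.23179428268501243
48 [10.2  1.8 10. ] 0.2418309788738206
52 [10.9  2.   9.3] 0.25111822599659145
56 [11.5  2.1  8.5] 0.2596107775188936
60 [12.1  2.2  7.7] 0.26726725858337874
64 [12.6  2.3  6.8] 0.27405036758392753
68 [13.   2.3  5.9] 0.279927057895325
72 [13.4  2.4  4.9] 0.28486869887309674
76 [13.7  2.5  4. ] 0.2888512153391313
80 [13.9  2.5  3. ] 0.291855204873527
84 [14.1  2.5  2. ] 0.29386603234123254
88 [14.2  2.6  1. ] 0.2948739011929528
```

View pics/w2.png

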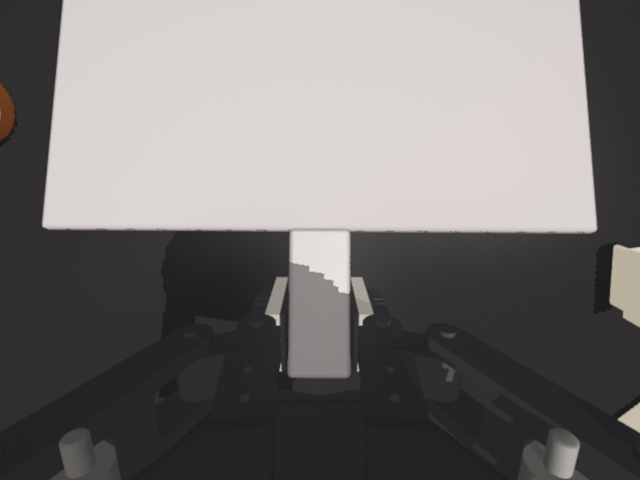

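The tab is between the pads, with a gap of 23 mm. Next I follow the arc.

play_rows --pt "5 1 13" --pt "6 1 13" --pt "7 1 12.5" --pt "8 1.4 12" --pt "9 1.6 11.4" --pt "9.5 1.7 10.7" --pt "0 0 0" --turn '[0,0,0,0,0,0,0]'

```text
t: 4.6
tcp_pos: [0.5064, 0.1278, 0.2147]
eef_rot: [2.127, 0.194, -2.126]
contact_force: [-0.5, -1.2, 1.4]
finger_gap: 0.0235
```

play_rows --pt "10 1.8 10.5" --pt "11 2 10" --pt "11.5 2.1 9" --pt "12 2.2 8" --pt "12.6 2.3 7" --pt "13 2.3 6" --pt "0 0 0" --turn '[0,0,0,0,0,0,0]'

```text
t: 5.3
tcp_pos: [0.5702, 0.139, 0.2588]
eef_rot: [2.098, 0.19, -2.151]
contact_force: [-1.0, -0.1, 3.2]
finger_gap: 0.0234
```

Run:
```python
from h import *
np.set_printoptions(precision=4,suppress=True)
s=observe();print(s['finger_gap'],s['contact_force'],s['tcp_pos'],s['q'])
cv2.imwrite('pics/s3.png',camera('scene')[:,:,::-1])
```

```text
0.023382797805959747 [-0.9681 -0.118   3.2136] [0.5702 0.139  0.2588] [ 0.0396  0.442   1.1183 -0.0044  1.6059  1.4288]
```

View pics/s3.png

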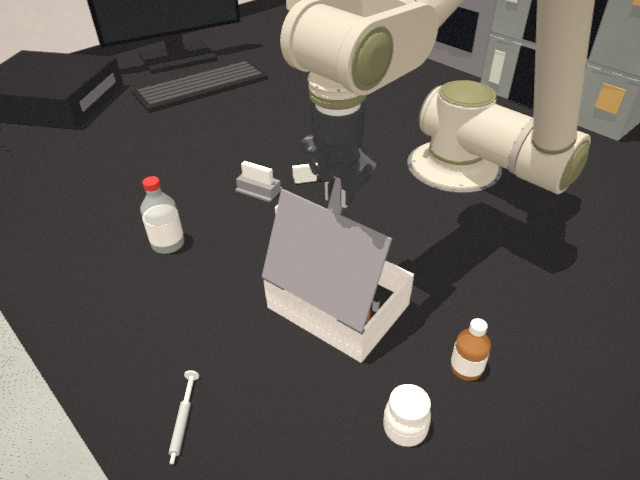

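play_rows --pt "13.2 2.4 6" --pt "13.5 2.5 5" --pt "13.8 2.5 4" --pt "14 2.5 3" --pt "14 2.5 2" --pt "12 2 1" --pt "0 0 0" --pt "0 0 0" --turn '[0,0,0,0,0,0,0,0]'

```text
t: 6.15
tcp_pos: [0.6438, 0.152, 0.2751]
eef_rot: [2.078, 0.188, -2.168]
contact_force: [-0.6, -0.4, 2.2]
finger_gap: 0.0232
```

Run:
```python
from h import *
np.set_printoptions(precision=4,suppress=True)
s=observe();print(s['finger_gap'],s['contact_force'],s['tcp_pos'],s['q'])
print(R.from_rotvec(s['eef_rot']).as_matrix())
cv2.imwrite('pics/s4.png',cv2.resize(camera('scene')[100:350,200:450,::-1],None,fx=2.4,fy=2.4,interpolation=2))
cv2.imwrite('pics/t4.png',camera('top')[:,:,::-1])
```

```text
0.023197452065624822 [-0.5568 -0.4421  2.2017] [0.6438 0.152  0.2751] [ 0.056   0.5907  0.8146 -0.0069  1.7783  1.4435]
[[-0.0416  0.181  -0.9826]
 [-0.0091 -0.9835 -0.1807]
 [-0.9991  0.0014  0.0426]]
```

View pics/s4.png

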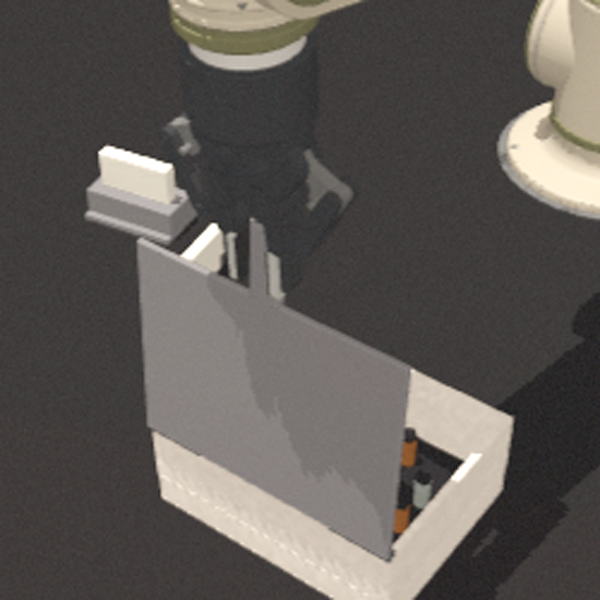

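play_rows --pt "8 1.5 0" --pt "1 0 0" --pt "0 0 0" --turn '[0,0,0]'

```text
t: 6.55
tcp_pos: [0.6509, 0.1533, 0.2752]
eef_rot: [2.075, 0.188, -2.171]
contact_force: [-0.8, -1.1, 2.3]
finger_gap: 0.0235
```

play_rows --pt "0 0 0" --pt "0 0 0" --pt "0 0 0" --pt "0 0 0" --pt "0 0 0" --turn '[0,0,0,0,0]' --jaw 100

```text
t: 7.05
tcp_pos: [0.6506, 0.1534, 0.2742]
eef_rot: [2.075, 0.189, -2.171]
contact_force: [0.3, -0.5, -0.5]
finger_gap: 0.0855
```

Run:
```python
from h import *
np.set_printoptions(precision=4,suppress=True)
s=observe();print(s['finger_gap'],s['contact_force'],s['tcp_pos'],s['q'])
print(R.from_rotvec(s['eef_rot']).as_matrix())
cv2.imwrite('pics/s5.png',cv2.resize(camera('scene')[100:350,200:450,::-1],None,fx=2.4,fy=2.4,interpolation=2))
cv2.imwrite('pics/w5.png',camera('wrist')[:,:,::-1])
```

```text
0.08551821438327266 [ 0.3238 -0.5189 -0.4696] [0.6506 0.1534 0.2742] [ 0.0574  0.6073  0.7869 -0.0068  1.7924  1.4446]
[[-0.0445  0.1814 -0.9824]
 [-0.0092 -0.9834 -0.1811]
 [-0.999   0.0009  0.0455]]
```

View pics/s5.png

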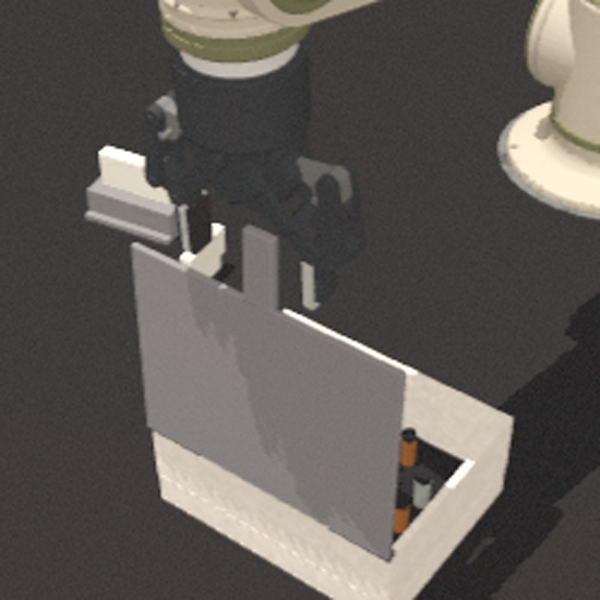

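View pics/w5.png

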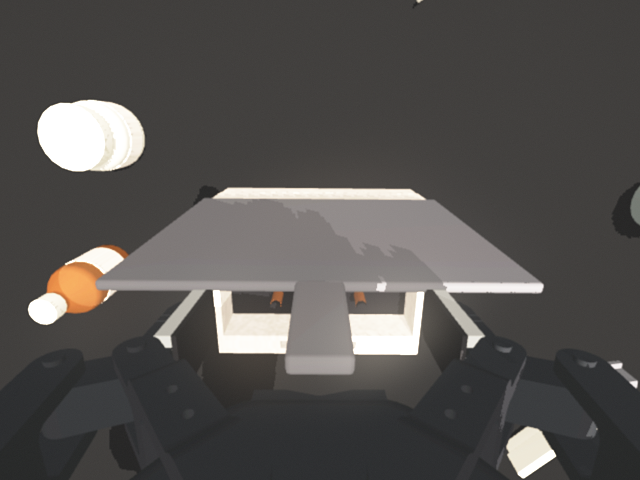

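Run:
```python
from h import *
np.set_printoptions(precision=4,suppress=True)
xd=np.array([.984,.177])
H=np.array([.6509,.1538])
for u in [(135,243),(405,368)]:
    p=plane('scene',(u[0]/2.4+200-.3,u[1]/2.4+100-.3),.26); print(p,(p[:2]-H)@xd)
```

```text
[0.6655 0.047  0.26  ] -0.004532884000130723
[0.6247 0.2582 0.26  ] -0.0072640202420932
```

play_rows --pt "-20 -3.5 4" --pt "-40 -7 4" --pt "-40 -7 4" --pt "-16 -32 0" --pt "-16 -32 0" --pt "-16 -32 0" --pt "-16 -32 0" --pt "-16 -32 0" --pt "-16 -32 0" --pt "-16 -32 -3" --pt "-16 -32 -3" --pt "-16 -32 -3" --pt "-16 -32 -3" --pt "-16 -32 -3" --pt "-16 -32 -3" --pt "0 0 0" --pt "0 0 0" --turn '[0,0,0,8.25,8.25,8.25,8.25,8.25,8.25,8.25,8.25,8.25,8.25,8.25,8.25,0,0]'

```text
t: 8.85
tcp_pos: [0.3553, -0.2422, 0.2698]
eef_rot: [0.946, 1.299, -0.983]
contact_force: [0.2, -0.3, -0.3]
finger_gap: 0.0855
```

Run:
```python
from h import *
np.set_printoptions(precision=4,suppress=True)
s=observe();print(s['finger_gap'],s['contact_force'],s['tcp_pos'],s['q'])
M=R.from_rotvec(s['eef_rot']).as_matrix();print(M,np.degrees(np.arctan2(M[1,1],M[0,1])))
cv2.imwrite('pics/s6.png',camera('scene')[:,:,::-1])
cv2.imwrite('pics/t6.png',camera('top')[:,:,::-1])
cv2.imwrite('pics/w6.png',camera('wrist')[:,:,::-1])
```

```text
0.08554773274691234 [ 0.2194 -0.2903 -0.3374] [ 0.3553 -0.2422  0.2698] [-0.8679  0.1176  1.5501 -0.0117  1.4264 -1.1854]
[[ 0.0219  0.9495  0.3131]
 [-0.0437  0.3137 -0.9485]
 [-0.9988  0.0071  0.0483]] 18.285460121251273
```

View pics/s6.png

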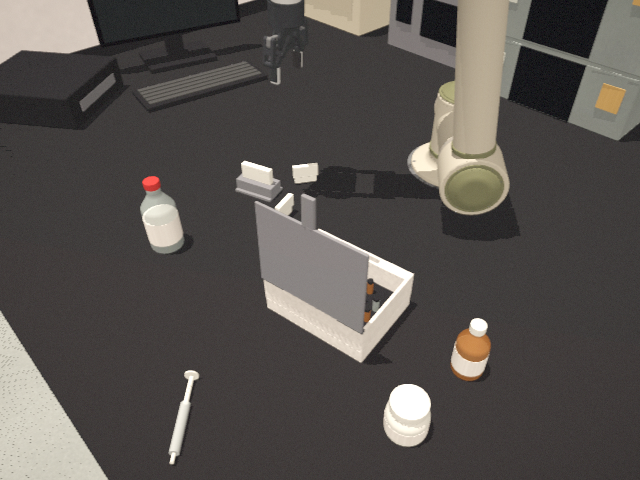

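View pics/w6.png

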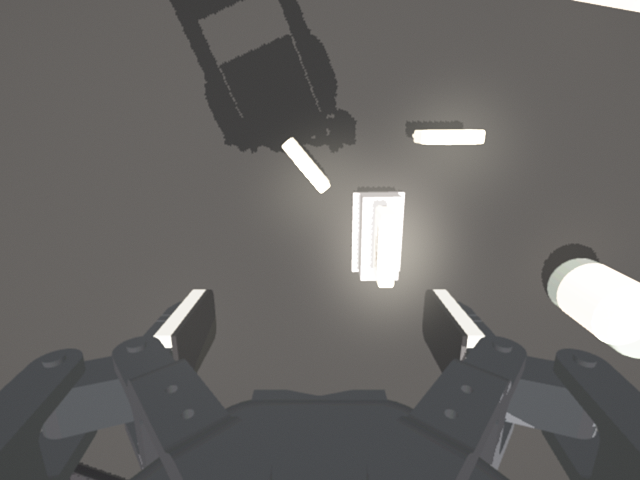

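View pics/t6.png

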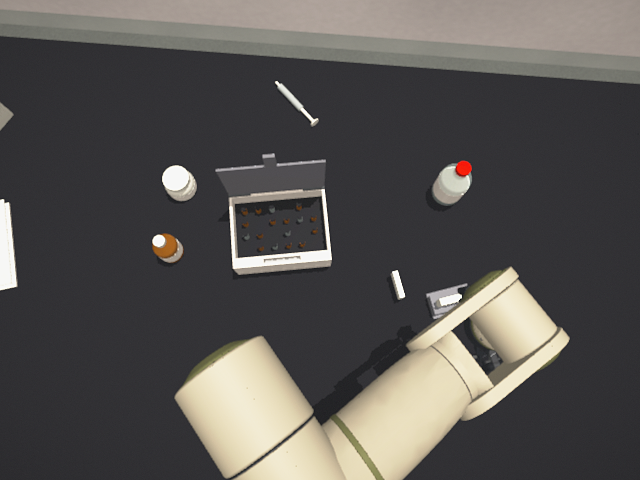

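Run:
```python
import cv2,numpy as np
s=cv2.imread('pics/scene0.png');t=cv2.imread('pics/t6.png');w=cv2.imread('pics/w6.png')
s=cv2.imread('pics/s6.png')
a=cv2.resize(s[190:340,240:420],(360*10//9,300*10//9),interpolation=2)
b=cv2.resize(t[145:280,210:340],(400,415),interpolation=2)
c=cv2.resize(w[180:300,340:420],None,fx=5,fy=5,interpolation=2)
d=cv2.resize(t[275:325,420:470],(333,333),interpolation=2)
o=np.zeros((600,800,3),np.uint8);
o[:333,:400]=a; o[:600,400:800]=c
o[333:600,:333]=d[:267]
cv2.imwrite('pics/c6.png',o);cv2.imwrite('pics/c6b.png',cv2.resize(t[145:280,210:340],None,fx=4.4,fy=4.4,interpolation=2))
```

```text
(no output)
```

View pics/c6.png

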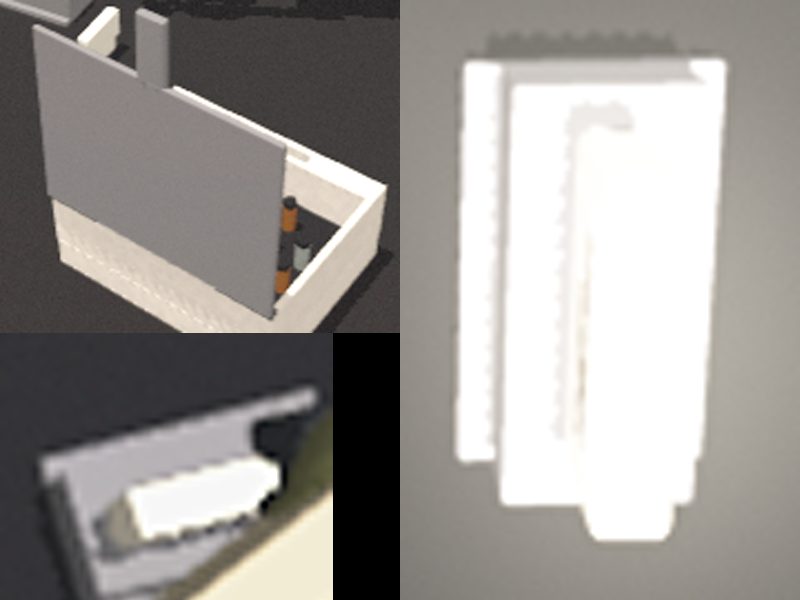

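View pics/c6b.png

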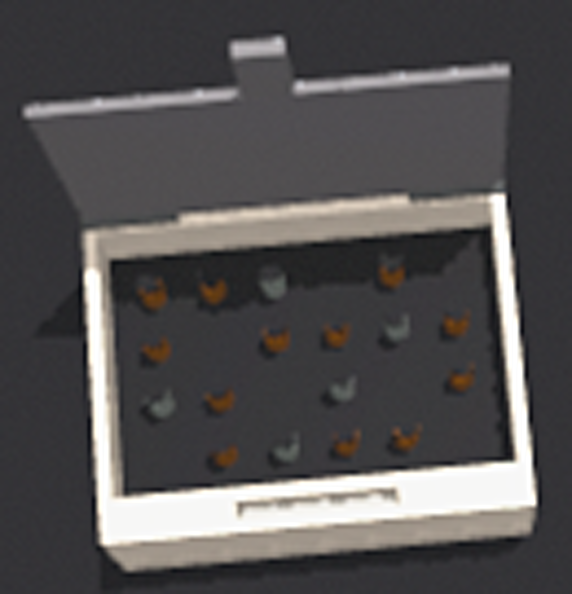

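play_rows --pt "-15 3 -25" --pt "-15 3 -30" --pt "-15 3 -30" --pt "-8 0 -25" --pt "0 0 0" --pt "0 0 0" --turn '[0,0,0.6,0.6,0,0]'

```text
t: 9.6
tcp_pos: [0.3047, -0.2279, 0.159]
eef_rot: [0.924, 1.303, -0.961]
contact_force: [-0.5, -0.3, 0.4]
finger_gap: 0.0854
```

Run:
```python
from h import *
np.set_printoptions(precision=4,suppress=True)
s=observe();print(s['finger_gap'],s['contact_force'],s['tcp_pos'],s['q'])
M=R.from_rotvec(s['eef_rot']).as_matrix();print(M,np.degrees(np.arctan2(M[1,1],M[0,1])))
w=camera('wrist')[:,:,::-1];cv2.imwrite('pics/w7.png',w)
# tray geometry
ct=lambda u,v:(u/4.4+210-.4,v/4.4+145-.4); cs=lambda u,v:(u/2.222+240-.3,v/2.222+190-.3)
xd=np.array([.984,.177]);H=np.array([.6509,.1538])
A=[((28,113),(283,147)),((509,72),(36,27))]
for a,b in A:
    p,e=tri(ray('top',ct(*a)),ray('scene',cs(*b)));print('cover corner',p,e,(p[:2]-H)@xd)
for a in [(238,514),(238,500),(396,488),(398,501)]: print('chan',plane('top',ct(*a),.085))
for a in [(85,232),(502,196),(533,500),(100,543)]: print('rim',plane('top',ct(*a),.085))
```

```text
0.08542822247750624 [-0.4554 -0.2938  0.3687] [ 0.3047 -0.2279  0.159 ] [-0.9528  0.1444  1.8769 -0.0052  1.0657 -1.2979]
[[ 0.0279  0.9401  0.3397]
 [-0.0471  0.3407 -0.939 ]
 [-0.9985  0.0102  0.0537]] 19.92111403527819
cover corner [0.6292 0.2601 0.2586] 0.0006484194428519595 -0.0025387000751575985
cover corner [0.6663 0.046  0.2583] 0.0019461689286539555 -0.003948363827444883
chan [0.4854 0.1656 0.085 ]
chan [0.4926 0.1664 0.085 ]
chan [0.5054 0.087  0.085 ]
chan [0.4988 0.0854 0.085 ]
rim [0.6276 0.261  0.085 ]
rim [0.6655 0.0457 0.085 ]
rim [0.505  0.0171 0.085 ]
rim [0.4647 0.2336 0.085 ]
```

View pics/w7.png

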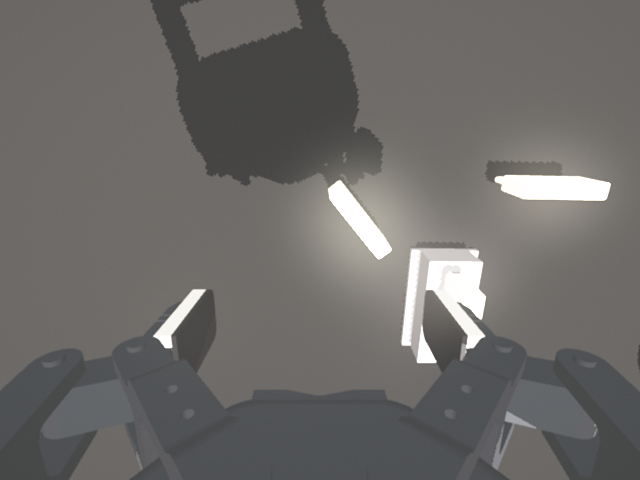

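play_rows --pt "0 -25 0" --pt "0 -30 0" --pt "0 -25 0" --pt "0 0 0" --pt "0 0 0" --turn '[0,0,0,0,0]'

```text
t: 10.15
tcp_pos: [0.3092, -0.3123, 0.1655]
eef_rot: [0.916, 1.292, -0.96]
contact_force: [0.1, 0.3, -0.6]
finger_gap: 0.0853
```

Run:
```python
from h import *
np.set_printoptions(precision=4,suppress=True)
s=observe();print(s['tcp_pos'])
w=camera('wrist')[:,:,::-1];cv2.imwrite('pics/w8.png',w)
g=w[120:330,360:560].astype(float)
g=np.clip((g-150)*2.4,0,255).astype(np.uint8)
cv2.imwrite('pics/w8c.png',np.hstack([cv2.resize(w[120:330,360:560],None,fx=2,fy=2),cv2.resize(g,None,fx=2,fy=2)]))
```

```text
[ 0.3092 -0.3123  0.1655]
```

View pics/w8.png

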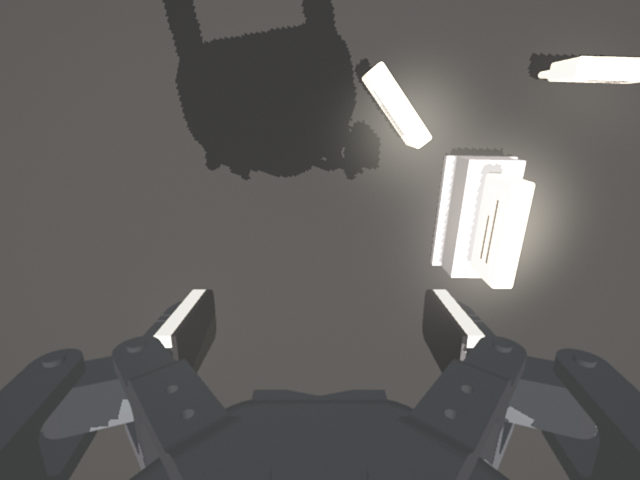

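View pics/w8c.png

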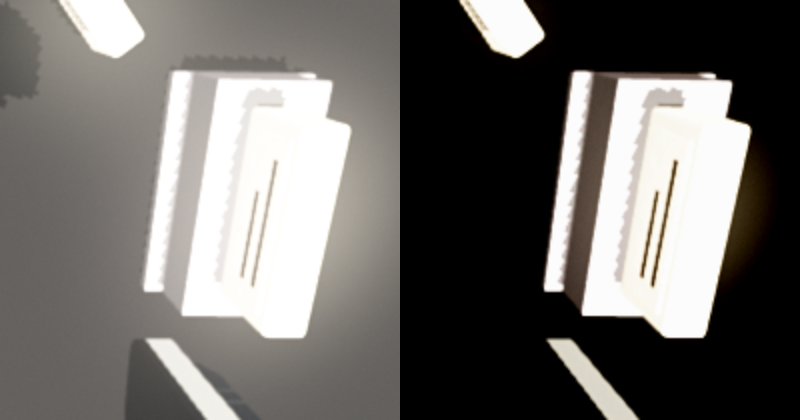

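Run:
```python
from h import *
np.set_printoptions(precision=4,suppress=True)
s=observe();M=R.from_rotvec(s['eef_rot']).as_matrix();print(s['tcp_pos'],M,s['q'],np.degrees(np.arctan2(M[1,1],M[0,1])))
a=plane('wrist',(535,183.5),.072,s);b=plane('wrist',(512.5,288.5),.072,s);c=plane('wrist',(492,288),.072,s)
print(a,b,c,np.linalg.norm(a-b),np.degrees(np.arctan2(-(a-b)[0],(a-b)[1])),(a+b)/2-.008*np.array([.943,.334,0]))
```

```text
[ 0.3092 -0.3123  0.1656] [[ 0.035   0.9387  0.3428]
 [-0.0577  0.3444 -0.9371]
 [-0.9977  0.013   0.0662]] [-1.0624  0.2296  1.7381  0.0028  1.1064 -1.4148] 20.14529826442467
[ 0.4355 -0.23    0.072 ] [ 0.4622 -0.3046  0.072 ] [ 0.4474 -0.3094  0.072 ] 0.07917491475711907 19.71822022018052 [ 0.4413 -0.27    0.072 ]
```

The wrist view (crop, text lines at about wrist (485,240)) shows the label on the stand holder's -x face. Its head is 79 mm long, so this is the right one, with yaw 19.6° and centre (0.441, -0.270). Now I move over it.

play_rows --pt "15 5 0" --pt "25 8 0" --pt "25 8 0" --pt "25 8 0" --pt "25 7 0" --pt "15 5 0" --pt "0 0 0" --pt "0 0 0" --turn '[0,0,0,0,0,0,0,0]'

```text
t: 11.0
tcp_pos: [0.4455, -0.2625, 0.1699]
eef_rot: [0.911, 1.289, -0.956]
contact_force: [-0.6, -0.4, -0.5]
finger_gap: 0.0854
```

```bash
cat > st.py <<'E'
from h import *
np.set_printoptions(precision=4,suppress=True)
s=observe();M=R.from_rotvec(s['eef_rot']).as_matrix();print(s['t'],s['tcp_pos'],s['finger_gap'],s['contact_force'],'jawdir',np.degrees(np.arctan2(M[1,1],M[0,1])));print('toolx',M[:,0],'tooly',M[:,1],s['q'])
E
python3 st.py
```

```text
11.0 [ 0.4455 -0.2625  0.1699] 0.08544759497712191 [-0.6239 -0.3746 -0.4569] jawdir 20.4424423090711
toolx [ 0.0382 -0.0606 -0.9974] tooly [0.9369 0.3492 0.0147] [-0.7526  0.3529  1.5354 -0.0195  1.1839 -1.1021]
```

Descend: by (-3, -8, -130), then a turn of -0.8°.

play_rows --pt "-1 -3 -10" --pt "-1 -3 -20" --pt "-1 -2 -25" --pt "0 0 -25" --pt "0 0 -20" --pt "0 0 -15" --pt "0 0 -8" --pt "0 0 0" --pt "0 0 0" --turn '[-0.4,-0.4,0,0,0,0,0,0,0]'

```text
t: 11.9
tcp_pos: [0.4352, -0.2726, 0.0411]
eef_rot: [0.927, 1.282, -0.976]
contact_force: [-0.0, 0.6, -0.8]
finger_gap: 0.0855
```

```bash
python3 st.py
python3 - <<'E'
from h import *
cv2.imwrite('pics/w9.png',camera('wrist')[:,:,::-1])
E
```

```text
11.9 [ 0.4352 -0.2726  0.0411] 0.085534883023675 [-0.0229  0.6276 -0.8398] jawdir 19.073061808072566
toolx [ 0.0358 -0.0617 -0.9975] tooly [0.945  0.3267 0.0137] [-0.7809  0.5259  1.706  -0.025   0.841  -1.0973]
```

View pics/w9.png

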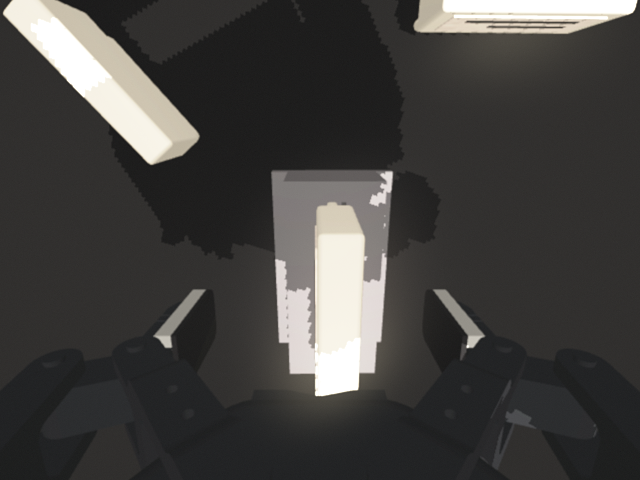

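play_rows --pt "3.5 1.5 0" --pt "3 1 0" --pt "0 0 0" --pt "0 0 0" --turn '[0.3,0.2,0,0]'

```text
t: 12.35
tcp_pos: [0.4432, -0.2705, 0.0433]
eef_rot: [0.919, 1.28, -0.968]
contact_force: [-0.2, 0.2, -0.3]
finger_gap: 0.0855
```

play_rows --pt "0 0 0" --pt "0 0 0" --pt "0 0 0" --pt "0 0 0" --pt "0 0 0" --pt "0 0 0" --pt "0 0 0" --pt "0 0 0" --turn '[0,0,0,0,0,0,0,0]' --jaw 0 --newtons 70

```text
t: 13.15
tcp_pos: [0.4433, -0.2706, 0.0437]
eef_rot: [0.919, 1.28, -0.968]
contact_force: [0.5, -0.1, 1.5]
finger_gap: 0.0153
```

```bash
python3 st.py
```

```text
13.15 [ 0.4433 -0.2706  0.0437] 0.015316174853811707 [ 0.4558 -0.1387  1.5346] jawdir 19.65003604505498
toolx [ 0.0401 -0.065  -0.9971] tooly [0.9416 0.3362 0.0159] [-0.7667  0.5274  1.6911 -0.0253  0.8493 -1.093 ]
```

play_rows --pt "0 0 5" --pt "0 0 10" --pt "0 0 15" --pt "0 0 20" --pt "0 0 20" --pt "0 0 20" --pt "0 0 20" --pt "0 0 15" --pt "0 0 5" --pt "0 0 0" --turn '[0,0,0,0,0,0,0,0,0,0]' --newtons 90

```text
t: 14.15
tcp_pos: [0.442, -0.2694, 0.1838]
eef_rot: [0.918, 1.279, -0.968]
contact_force: [-0.7, 0.3, -0.8]
finger_gap: 0.0145
```

```bash
python3 st.py
python3 - <<'E'
from h import *
cv2.imwrite('pics/w10.png',camera('wrist')[:,:,::-1])
E
```

```text
14.15 [ 0.442  -0.2694  0.1838] 0.014512218757644944 [-0.7095  0.2654 -0.7747] jawdir 19.65197837704137
toolx [ 0.0406 -0.0654 -0.997 ] tooly [0.9416 0.3363 0.0163] [-0.7667  0.3371  1.5153 -0.0202  1.2146 -1.1027]
```

View pics/w10.png

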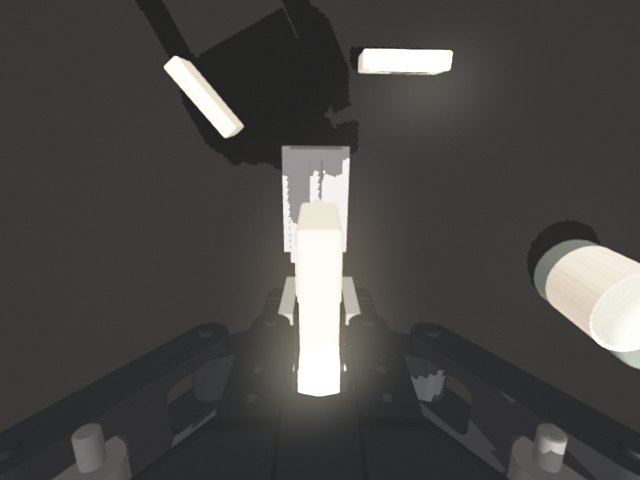

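play_rows --pt "2 8 0" --pt "4 18 0" --pt "4 20 0" --pt "4 20 0" --pt "4 20 0" --pt "4 20 0" --pt "4 20 0" --pt "4 20 0" --pt "4 20 0" --pt "4 20 0" --pt "4 20 0" --pt "4 20 0" --pt "4 20 0" --pt "4 20 0" --pt "4 20 0" --pt "4 14 0" --pt "2 6 0" --pt "0 0 0" --pt "0 0 0" --turn '[-0.6,-0.6,-0.6,-0.6,-0.6,-0.6,-0.6,-0.6,-0.6,-0.6,-0.6,-0.6,-0.6,-0.6,-0.6,0,0,0,0]'

```text
t: 16.1
tcp_pos: [0.4992, 0.0599, 0.1676]
eef_rot: [1.039, 1.248, -1.111]
contact_force: [0.6, 0.4, -0.7]
finger_gap: 0.0145
```

```bash
python3 st.py
python3 - <<'E'
from h import *
cv2.imwrite('pics/w11.png',camera('wrist')[:,:,::-1])
E
```

```text
16.1 [0.4992 0.0599 0.1676] 0.014517358598426785 [ 0.6327  0.3917 -0.7412] jawdir 9.855664399210747
toolx [ 0.0002 -0.0561 -0.9984] tooly [ 0.9852  0.1712 -0.0094] [-0.0871  0.3615  1.5281 -0.059   1.2475 -0.2408]
```

View pics/w11.png

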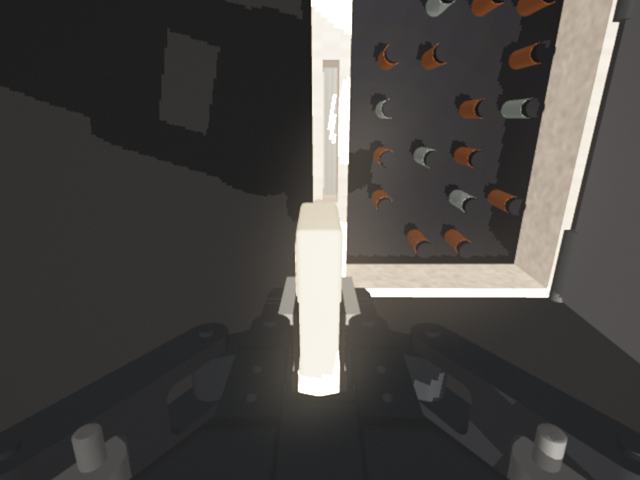

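Run:
```python
import cv2
w=cv2.imread('pics/w11.png')[40:220,290:370];cv2.imwrite('pics/w11c.png',cv2.resize(w,None,fx=3.3,fy=3.3,interpolation=2) if 0 else cv2.resize(w,(480,594),interpolation=2))
```

```text
(no output)
```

View pics/w11c.png

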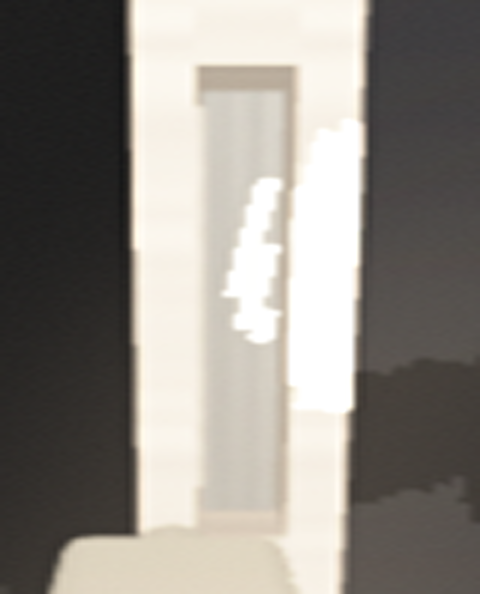

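Run:
```python
from h import *
np.set_printoptions(precision=4,suppress=True)
s=observe();M=R.from_rotvec(s['eef_rot']).as_matrix()
P=[plane('wrist',u,.085,s) for u in [(322.5,60.3),(339.2,60.3),(322.5,200.6),(337.5,200.6)]]
for p in P:print(p)
print('w',np.linalg.norm(P[0]-P[1]),np.linalg.norm(P[2]-P[3]),'l',np.linalg.norm(P[0]-P[2]),np.linalg.norm(P[1]-P[3]))
print('slot',np.mean(P,0));d=(P[0]+P[1]-P[2]-P[3]);print('yaw',np.degrees(np.arctan2(-d[0],d[1])))
print('lip',plane('wrist',(311.5,60.3),.085,s),plane('wrist',(312.5,200.6),.085,s))
zt=s['tcp_pos'][2]+.0283
for u in [(297,235),(342,235),(299,390),(340,390)]: print('top',plane('wrist',u,zt,s))
d=np.mean(P,0)-s['tcp_pos'];print(d)
```

```text
[0.4816 0.166  0.085 ]
[0.491  0.1676 0.085 ]
[0.496  0.0852 0.085 ]
[0.5056 0.0869 0.085 ]
w 0.009578095654285265 0.009727322425319007 l 0.08209843245758996 0.08206795511171204
slot [0.4936 0.1264 0.085 ]
yaw 10.17425754241178
lip [0.4754 0.1649 0.085 ] [0.4896 0.084  0.085 ]
top [0.4852 0.0967 0.196 ]
top [0.5    0.0994 0.196 ]
top [0.4958 0.0335 0.196 ]
top [0.5116 0.0364 0.196 ]
[-0.0056  0.0666 -0.0827]
```

play_rows --pt "0 8 0" --pt "-1 14 0" --pt "-1 14 0" --pt "-1 14 0" --pt "-1 10 0" --pt "0 4 0" --pt "0 0 0" --pt "0 0 0" --turn '[0.3,0,0,0,0,0,0,0]'

```text
t: 16.95
tcp_pos: [0.4941, 0.1289, 0.1678]
eef_rot: [1.037, 1.25, -1.108]
contact_force: [-0.1, 0.7, -0.9]
finger_gap: 0.0144
```

```bash
python3 st.py
```

```text
16.95 [0.4941 0.1289 0.1678] 0.014403303612196295 [-0.057   0.7116 -0.9036] jawdir 10.093385238218826
toolx [ 0.0006 -0.0559 -0.9984] tooly [ 0.9845  0.1752 -0.0092] [ 0.0519  0.377   1.502  -0.0586  1.2654 -0.1068]
```

play_rows --pt "0.5 -2 -5" --pt "0.5 -1 -10" --pt "0 0 -12" --pt "0 0 -8" --pt "0 0 -3" --pt "0 0 0" --pt "0 0 0" --turn '[0,0,0,0,0,0,0]'

```text
t: 17.65
tcp_pos: [0.4953, 0.1235, 0.126]
eef_rot: [1.038, 1.249, -1.111]
contact_force: [-0.5, 0.2, -0.6]
finger_gap: 0.0146
```

```bash
python3 st.py
python3 - <<'E'
from h import *
w=camera('wrist')[:,:,::-1];cv2.imwrite('pics/w12.png',w)
s=camera('scene')[:,:,::-1];cv2.imwrite('pics/s12.png',cv2.resize(s[130:340,230:430],None,fx=2.8,fy=2.8,interpolation=2))
E
```

```text
17.65 [0.4953 0.1235 0.126 ] 0.014563099275044063 [-0.4824  0.2308 -0.5857] jawdir 9.913426509190883
toolx [-0.001  -0.0564 -0.9984] tooly [ 0.985   0.1722 -0.0107] [ 0.0412  0.4256  1.5621 -0.0615  1.158  -0.1073]
```

View pics/w12.png

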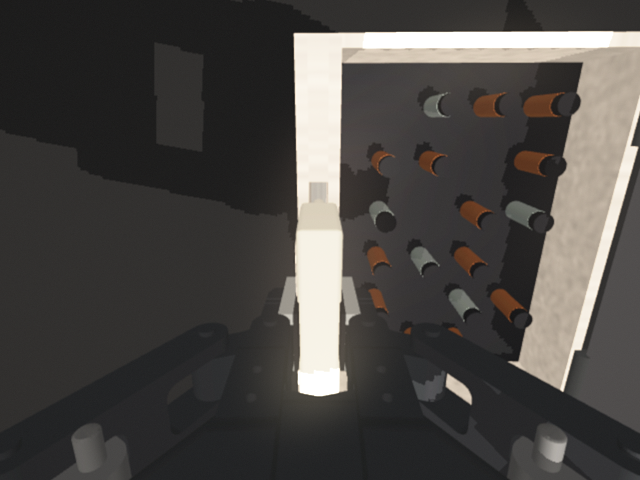

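View pics/s12.png

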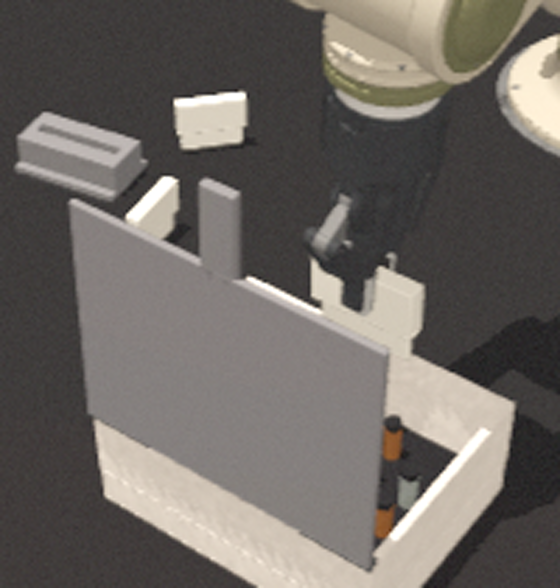

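Run:
```python
import cv2
w=cv2.imread('pics/w12.png')[165:265,280:360];cv2.imwrite('pics/w12c.png',cv2.resize(w,None,fx=6,fy=6,interpolation=2))
```

```text
(no output)
```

View pics/w12c.png

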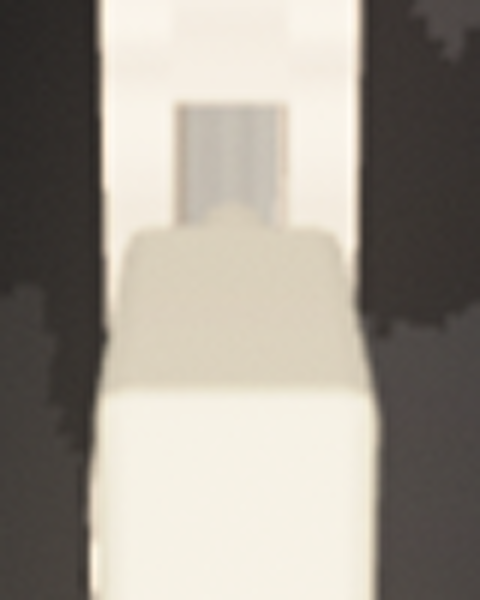

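Tongue and channel line up in the wrist crop: both are centred at about x=319 px. The holder needs about 2 mm more in +y. I descend gently.

play_rows --pt "-0.2 1.5 0" --pt "-0.2 1 0" --pt "0 0 0" --pt "0 0 -3" --pt "0 0 -3" --pt "0 0 -3" --pt "0 0 0" --turn '[0.2,0,0,0,0,0,0]'

```text
t: 18.45
tcp_pos: [0.4952, 0.1265, 0.1172]
eef_rot: [1.036, 1.249, -1.106]
contact_force: [0.1, -0.2, -0.3]
finger_gap: 0.0146
```

```bash
python3 st.py
```

```text
18.45 [0.4952 0.1265 0.1172] 0.014645086554644044 [ 0.1363 -0.2198 -0.3255] jawdir 10.158894720258681
toolx [ 0.0015 -0.0562 -0.9984] tooly [ 0.9843  0.1764 -0.0085] [ 0.0472  0.4368  1.5734 -0.0621  1.1333 -0.104 ]
```

play_rows --pt "0 0 -3" --pt "0 0 -3" --pt "0 0 -3" --pt "0 0 -2" --pt "0 0 0" --turn '[0,0,0,0,0]'

```text
t: 18.95
tcp_pos: [0.4953, 0.1265, 0.1052]
eef_rot: [1.036, 1.249, -1.106]
contact_force: [-0.4, 0.1, 1.0]
finger_gap: 0.0146
```

```bash
python3 st.py
```

```text
18.95 [0.4953 0.1265 0.1052] 0.014603487302151642 [-0.3909  0.1015  1.0295] jawdir 10.15229825147854
toolx [ 0.0015 -0.0562 -0.9984] tooly [ 0.9843  0.1763 -0.0084] [ 0.0471  0.4527  1.5884 -0.0631  1.1024 -0.1018]
```

Just touching the catch. Next, press down.

play_rows --pt "0 0 -3" --pt "0 0 -3" --pt "0 0 -3" --pt "0 0 -3" --turn '[0,0,0,0]' --newtons 110

```text
t: 19.35
tcp_pos: [0.4954, 0.1269, 0.0966]
eef_rot: [1.037, 1.247, -1.104]
contact_force: [-16.7, 3.9, 48.2]
finger_gap: 0.0142
```

```bash
python3 st.py
```

```text
19.35 [0.4954 0.1269 0.0966] 0.014221374085370036 [-16.6944   3.914   48.2372] jawdir 10.174444447991435
toolx [ 0.0048 -0.0565 -0.9984] tooly [ 0.9843  0.1766 -0.0052] [ 0.0482  0.4635  1.6004 -0.0645  1.0764 -0.0989]
```

play_rows --pt "0 0 -1" --pt "0 0 -1" --turn '[0,0,0]'

```text
validation failed for argument at $.tu...
```

```bash
python3 st.py
python3 - <<'E'
from h import *
w=camera('wrist')[:,:,::-1];cv2.imwrite('pics/w13.png',w)
s=camera('scene')[:,:,::-1];cv2.imwrite('pics/s13.png',cv2.resize(s[130:340,230:430],None,fx=2.8,fy=2.8,interpolation=2))
E
python3 st.py
```

```text
19.35 [0.4954 0.1269 0.0966] 0.014221374085370036 [-16.6944   3.914   48.2372] jawdir 10.174444447991435
toolx [ 0.0048 -0.0565 -0.9984] tooly [ 0.9843  0.1766 -0.0052] [ 0.0482  0.4635  1.6004 -0.0645  1.0764 -0.0989]
19.45 [0.4954 0.1269 0.0968] 0.013970039558238605 [-8.8891  1.8316 27.0527] jawdir 10.188883011112901
toolx [ 0.0055 -0.0568 -0.9984] tooly [ 0.9842  0.1769 -0.0047] [ 0.0482  0.4631  1.6006 -0.0648  1.0761 -0.099 ]
```

View pics/w13.png

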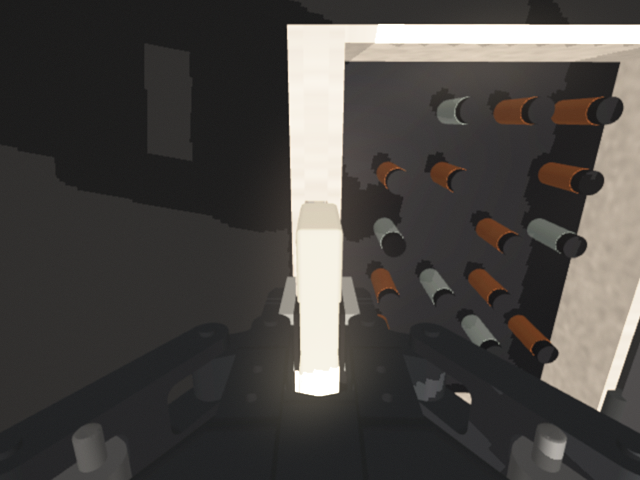

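View pics/s13.png

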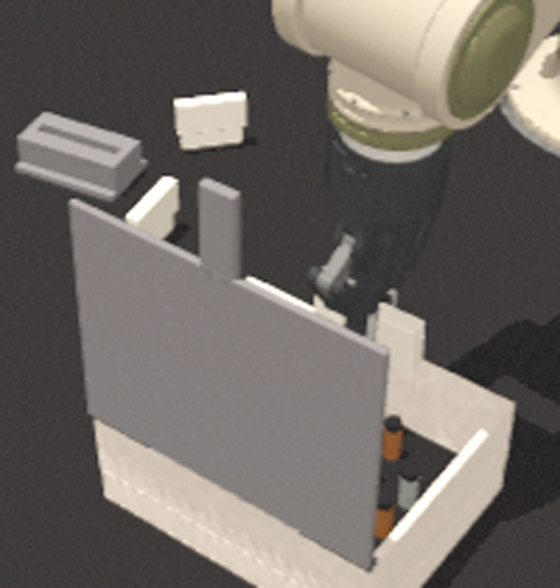

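play_rows --pt "0 0 -1" --pt "0 0 -1" --pt "0 0 -1" --turn '[0,0,0]'

```text
t: 19.75
tcp_pos: [0.4953, 0.1266, 0.0972]
eef_rot: [1.036, 1.242, -1.102]
contact_force: [-3.9, 0.7, 9.1]
finger_gap: 0.0142
```

```bash
python3 st.py
python3 - <<'E'
from h import *
camera('top');camera('top')
w=camera('wrist')[:,:,::-1].copy()
o=cv2.imread('pics/w12.png')
cv2.imwrite('pics/w14.png',np.hstack([cv2.resize(x[190:400,280:360],None,fx=2.8,fy=2.8,interpolation=2) for x in (o,w)]))
E
python3 st.py
```

```text
19.75 [0.4953 0.1266 0.0972] 0.014212730732438904 [-3.885   0.7458  9.0993] jawdir 10.234307637811488
toolx [ 0.0091 -0.0586 -0.9982] tooly [ 0.9841  0.1777 -0.0015] [ 0.0488  0.4613  1.6026 -0.0672  1.0725 -0.0979]
19.9 [0.4953 0.1266 0.0972] 0.014437535077755947 [-3.4569  0.7668  9.0073] jawdir 10.2340860976181
toolx [ 0.0089 -0.0586 -0.9982] tooly [ 0.9841  0.1777 -0.0016] [ 0.0488  0.4614  1.6026 -0.0672  1.0725 -0.0979]
```

View pics/w14.png

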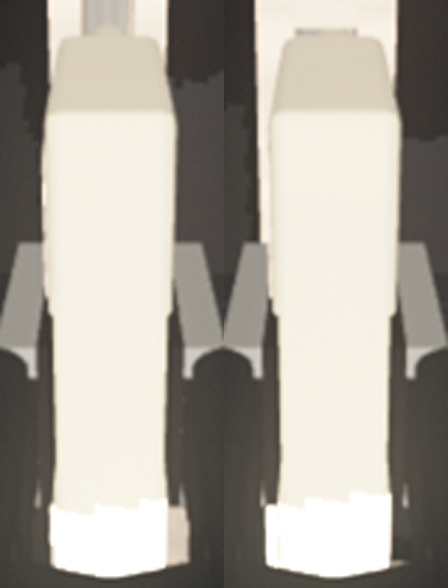

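play_rows --pt "0.3 0 -3" --pt "0.3 0 -3" --pt "0.3 0 -3" --turn '[0,0,0]'

```text
t: 20.2
tcp_pos: [0.4954, 0.1268, 0.0967]
eef_rot: [1.036, 1.238, -1.099]
contact_force: [-13.1, 0.1, 34.5]
finger_gap: 0.0142
```

```bash
python3 st.py
python3 - <<'E'
from h import *
for i in range(8): camera('top')
w=camera('wrist')[:,:,::-1].copy()
cv2.imwrite('pics/w15.png',w)
cv2.imwrite('pics/t15.png',cv2.resize(camera('top')[140:290,200:360,::-1],None,fx=3.5,fy=3.5,interpolation=2))
E
python3 st.py
```

```text
20.2 [0.4954 0.1268 0.0967] 0.014177578833109572 [-13.1168   0.1094  34.4518] jawdir 10.303834783836894
toolx [ 0.0136 -0.061  -0.998 ] tooly [0.9839 0.1789 0.0025] [ 0.0505  0.4609  1.6057 -0.0704  1.0655 -0.0954]
20.7 [0.4954 0.1268 0.0966] 0.013769764572910686 [-13.7734  -0.5194  33.4073] jawdir 10.297886311036354
toolx [ 0.0136 -0.0609 -0.9981] tooly [0.9839 0.1788 0.0025] [ 0.0505  0.4609  1.6058 -0.0703  1.0654 -0.0954]
```

View pics/w15.png

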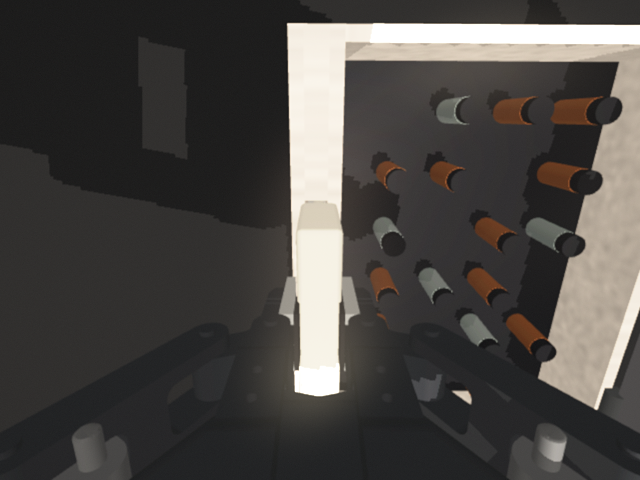

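View pics/t15.png

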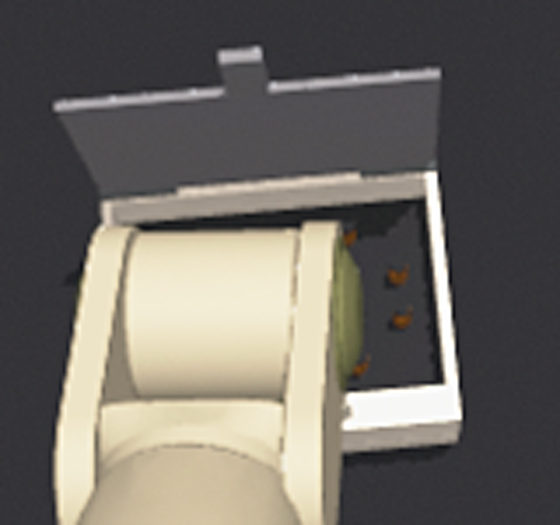

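Run:
```python
from station import *
print(hand_in())
```

```text
the job is handed in; nothing more can be done
None
```

I folded the cover up by its tab and released it standing. I then took the 80 mm holder out of its stand and pressed it into the channel, label towards the tray's front. I handed the job in at about t = 20.7 s, still gripping and pressing; `hand_in()` gives no verdict.

**Last checks:**
- **Cover:** triangulation put it at about 87° once the arm was clear, though a single-view estimate taken just before gave about 86°. The last top view still shows it standing.
- **Seating:** the tool was at z = 0.0966 m, against 0.0967 m worked out for the shoulder on the rim. It held still under about 33 N downward for 0.5 s, and pressing with 48 N earlier took it no deeper.
- **Holder in the grip:** the wrist pictures show no slip in the jaws, and I estimate it leans less than 0.03 rad.
- **Bystanders:** I made no final measurement of the bottles and the tub, but the arm never came near them.

**Not as ideal:**
- **Side force:** a force of about 13 N towards the tray's front remains on the tool.
- **Tool tilt:** the tool drifted to about 3.6° off vertical during the job. Most of that was there before I gripped the holder, so it isn't passed on to it.
- **Catch:** its travel and force could only be inferred from the tool's height and the wrist force.

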